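# Read the brass lock's tag with the reader wand and dock the wand

## Robot

A 6-joint arm with a two-finger parallel gripper is mounted at the origin on the work surface. World frame = base frame: x ahead of the robot, y to its left, z up, the work surface at z = 0. Lengths are in m, angles in rad, forces in N, time in s.
With the tool pointing down it reaches from about 0.35 to 0.85 m from the base axis. Payload 8.1 kg.
Tool frame: the origin (TCP) lies at the very end of the fingers, on their centre line; the grasp point (between the pads) lies 19 mm behind it; z points along the fingers, x is the direction in which the jaws open and shut, and the axes are right-handed (so a half turn about z gives the same grasp; the last joint's range is limited). The gripper opens to 93 mm and grips with 3 to 60 N. Pads are 15 mm wide; open, the fingers measure 128 mm over their backs; the gripper's body (75 mm by 188 mm) begins 65 mm behind the grasp point.
Start: joints at [-1.258, 0.13, 1.488, -0, 1.523, -0.085], TCP at [0.232, -0.553, 0.219] pointing down, gripper open.
Joint ranges: [-2.96, 2.96], [-0.89, 2.26], [0.02, 2.5], [-1.34, 4.48], [0, 2.73], [-2.66, 2.66]. Speed limits (rad/s): [2.39, 2.39, 2.79, 3.14, 3.14, 3.14].

## Interface

Orientations are given as [roll, pitch, yaw] about the fixed x, y, z axes, in that order (R = Rz(yaw) Ry(pitch) Rx(roll)).
In Python, from station import monitor, imaging, env gives the robot as it stands.
- The arm moves only by the tool drive_tool, never from a script. Its argument "steps" is text: rows parted by semicolons, each of 5 numbers parted by spaces: the shift along the tool's x, y, z in cm, then the turn about the tool's z in degrees, then the finger opening in cm, from 0 to 9.3. In form: x y z twist jaw; .... A call has 1 to 12 rows; each row shifts and turns the pose as measured when the row begins, along the tool's axes as they then stand; what a row does not reach is not made up. A row lasts 1/10 s, in which the tool goes at most 50 mm and 8.59 degrees, less where a joint would pass 70% of its speed; a pose out of reach is approached as far as the arm can. A call is refused whole if a number of a shift passes 5 or a number of a turn 8.59, either way. A call with a gripper value outside its range is refused whole. The fingers move at their own pace and stop on an object; "grip_force" is the grip in N (left out, the last holds). Time passes only in rows, so rows that do not move let the fingers close. It gives the time, the measured TCP pose, the force and the opening at its end, in the units of the state.
- monitor.get_obs(): the state, without advancing time (a new reading comes with each control period).
- imaging.grab_frame(name): name is "side" or "top" or "wrist"; returns the picture (480x640x3 uint8, red, green, blue); there is no depth.
- imaging.calibration(name): a dict with "K" (3x3 intrinsics, pixels), "extrinsics" (4x4, takes a point from world to camera coordinates); the wrist camera has in their place "mount" (4x4, takes a point from camera to tool coordinates, whose origin is the TCP and whose axes are the tool frame's). Camera axes: x right, y up, looking along -z (the intrinsics and any distortion apply to the point x, -y, -z); pixel columns grow to the right and rows downward; lengths in m; the calibration is good to about 2 mm. A picture is of the moment at which its call begins: read the wrist's pose just before it. calibration takes no time and is no camera call.
- env.finish_job(): hands the job in, once; it reports no verdict.
The state is a dict: "time": time; "q": joint angles; "dq": joint speeds; "joint_efforts": joint torques, N m; "eef_pos": TCP position; "orientation": TCP orientation; "force": force on the tool from outside, world axes, zero at the start; "wrist_torque": the same for the moment, N m; "grip_width": opening from 0.0 (shut) to 1.0 (fully open).
Only numpy, scipy, OpenCV 4.12 (cv2) and the standard library are available. Lean on these libraries where they do the work, as an engineer would, in place of code of your own. Each camera call takes 0.05 s, during which the arm holds its last target. There are 200 camera calls.

## Task

The white tag-reader wand was left among the screwdrivers in the grey tool holder: pull it out, and read the blue tag of the brass padlock by holding the wand's black nose still about 3 cm above the middle of the tag, pointing straight down, for two seconds. Do not touch the lock with the wand. Then stand the wand nose-down in the green charging cup, lowering it to the bottom before letting go, and leave the screwdrivers in the holder and all three padlocks where they are.

Things in the scene. Friction and masses are not known exactly. Their poses are not given: they have to be found in the camera images.
- wand: Loose white reader wand: round rod 190 mm long, 20 mm diameter, 90 g; black nose (lowest 30 mm, tapering to a flat end 16 mm across), orange band 100-112 mm above the nose end, orange cap. Stands nose-down in one of the holder's three tubes (which one varies), about 105 mm showing above the rim. Origin at the centre of the flat nose end; z runs up the rod. Grip 150-160 mm above the nose end.
- wand_nose (a point): Centre of the flat nose end of the wand (same point as its origin).
- holder: Fixed grey tool holder: base 62 x 182 x 8 mm with three upright round tubes in a row along its y axis, at y = -65, 0 and +65 mm. Tubes: outer diameter 38, bore 30, inner floor 11 mm and rim 95 mm above the counter. Origin at the centre of its underside. Two tubes hold screwdrivers, one the wand. Stands at the left or right of the counter.
- driver_a: Loose screwdriver with amber handle standing blade-down in a tube of the holder; its 36 mm collar rests on the rim. Origin at the underside of the collar (95 mm above the counter), its handle (25 mm thick) reaches 74 mm above that. Leave it in its tube.
- driver_b: Loose screwdriver with red handle, otherwise the same as the amber one. Leave it in its tube.
- lock_brass: Loose brass-coloured padlock lying flat: body 46 x 44 x 22 mm, steel shackle out to 52 mm from the centre along its +x, 300 g, with a round BLUE tag (24 mm diameter, 2 mm thick) in the middle of its upper face. Origin at the centre of the body's underside, z up.
- lock_brass_tag (a point): Centre of the top face of the blue tag on the brass padlock, 24 mm above the counter.
- lock_steel: Loose silver-coloured padlock, same shape, with a yellow tag. Not to be disturbed.
- lock_red: Loose red padlock, same shape, with a white tag. Not to be disturbed.
- dock: Fixed charging dock: black base 100 x 80 x 14 mm carrying one upright round green cup, outer diameter 50 mm, bore 40 mm, rim 93 mm above the counter. Origin at the centre of its underside, below the cup's axis. It stands on the other side of the counter from the holder.
- dock_in (a point): Centre of the inner floor of the green cup, 17 mm above the counter, 76 mm below its rim.
Things that resemble listed ones, but are neither listed nor needed, are in the scene too. What is shaped like the dock but orange or pink is not meant.

How it is judged:
On the way, in this order (a step that is already met when the one before it is completed fails the run):
1. the wand is held by the fingers with its nose clear above the holder's tubes (z of wand_nose in the frame of holder above 0.1 m and contact force between wand and the fingers above 0.5 N), for 0.1 s.
2. tag read: the held wand's nose stays within 15 mm sideways of the blue tag's centre and 8 to 60 mm above it, the wand within 0.2 rad of vertical, nose down, and moving slower than 30 mm/s, for 1.5 s (horizontal distance between wand_nose and lock_brass_tag below 0.015 m and z of wand_nose in the frame of lock_brass_tag between 0.008 and 0.06 m and angle between wand's own z axis and vertical below 0.2 rad and linear speed of wand below 0.03 m/s and contact force between wand and the fingers above 0.5 N), for 1.5 s.
3. the wand's nose is lowered, still gripped, to within 25 mm of the bottom of the green cup (horizontal distance between wand_nose and dock_in below 0.022 m and z of wand_nose in the frame of dock_in below 0.025 m and contact force between wand and the fingers above 0.5 N), for 0.05 s.
At the end, for the whole second after the job is handed in: Wand released, at rest, nose-down in the green cup: nose within 22 mm of the cup's axis and 12 mm of its floor, leaning under 0.4 rad. The holder's screwdrivers and the padlocks each within 30 mm of their start (horizontal distance between wand_nose and dock_in below 0.022 m and z of wand_nose in the frame of dock_in below 0.012 m and angle between wand's own z axis and vertical below 0.4 rad and linear speed of wand below 0.02 m/s and contact force between wand and the fingers below 0.1 N and distance of each of driver_a, driver_b, lock_brass, lock_steel, lock_red from where it was at the start of the episode below 0.03 m); the robot touches nothing.
It fails at once if the wand touches the brass padlock (over 0.5 N) (contact force between wand and lock_brass above 0.5 N).
It fails at once if a padlock is moved more than 30 mm (distance of any of lock_brass, lock_steel, lock_red from where it was at the start of the episode above 0.03 m).
It fails at once if a screwdriver of the holder is moved more than 30 mm (distance of any of driver_a, driver_b from where it was at the start of the episode above 0.03 m).
It also fails if it takes over 61 s, if anything falls off the work surface, if the arm or the gripper's body presses on something with over 40 N, if the wrist force passes 120 N, or if a joint passes its speed limit or range.

## Working session

There is one attempt and no reset: what is moved stays moved. The work goes in short steps, Python scripts to look and compute and a tool call to move; the robot and the scene stay as the last step left them, time stands still between calls to the robot, and variables do not carry over. Pictures are saved under pics/ and viewed, on a budget of 10 in all, crops included, one or two more only if the job needs it, and the job is handed in when it is done.

Besides the shell and the picture viewer there is one more tool, called after "Request:" in YAML: its name, and indented under it one key for each argument. drive_tool: Moves the arm, as the interface text tells. Its arguments: {"type":"object","properties":{"steps":{"type":"string"},"grip_force":{"type":"number"}},"required":["steps"]}

```bash
mkdir -p pics
python3 - <<'E'
from station import monitor, imaging
import cv2,numpy as np
o=monitor.get_obs();print(o)
for n in("side","top"):
    im=imaging.grab_frame(n);cv2.imwrite(f"pics/{n}0.png",im[...,::-1]);c=imaging.calibration(n);print(n,{k:np.round(v,4).tolist() if not isinstance(v,str) else v for k,v in c.items()})
print(imaging.calibration("wrist"))
E
```

```text
{'time': 0.0, 'q': array([-1.25836422e+00,  1.31190562e-01,  1.48926257e+00,  3.59289352e-05,
        1.52301971e+00, -8.54349653e-02]), 'dq': array([ 0.00100899, -0.00108012,  0.00136631, -0.00214834,  0.00048892,
        0.00173148]), 'joint_efforts': array([-7.47406011e-05, -5.59848547e+01, -4.91748762e+01,  7.69043039e-02,
        3.53388721e-02, -1.41105807e-04]), 'eef_pos': array([ 0.23230845, -0.5525797 ,  0.21757908]), 'orientation': array([-3.14139646e+00,  1.87026634e-03, -1.17293082e+00]), 'force': array([-0.12068505,  0.95968801, -0.21839999]), 'wrist_torque': array([0.03489572, 0.03780461, 0.0230515 ]), 'grip_width': 0.9991236014568753}
side {'K': [[461.8475, 0.0, 320.5154], [0.0, 461.8475, 244.46], [0.0, 0.0, 1.0]], 'extrinsics': [[-0.9801, -0.1976, -0.0166, 0.5012], [0.0886, -0.5115, 0.8547, -0.0964], [-0.1774, 0.8363, 0.5188, -1.1278], [0.0, 0.0, 0.0, 1.0]]}
top {'K': [[490.4715, 0.0, 323.2755], [0.0, 490.4715, 231.1763], [0.0, 0.0, 1.0]], 'extrinsics': [[0.0281, -0.9993, -0.0246, 0.0233], [0.9977, 0.0265, 0.0629, -0.5093], [-0.0622, -0.0263, 0.9977, -0.9999], [0.0, 0.0, 0.0, 1.0]]}
{'K': array([[340.95098615,   0.        , 321.3375076 ],
       [  0.        , 340.95098615, 239.40971647],
       [  0.        ,   0.        ,   1.        ]]), 'mount': array([[ 9.99999776e-01, -6.31523146e-04,  2.20336154e-04,
        -6.36158451e-05],
       [-5.59652218e-04, -9.70422277e-01, -2.41413112e-01,
        -6.60705712e-02],
       [ 3.66277081e-04,  2.41412935e-01, -9.70422414e-01,
        -1.66281523e-01],
       [ 0.00000000e+00,  0.00000000e+00,  0.00000000e+00,
         1.00000000e+00]])}
```

View pics/top0.png

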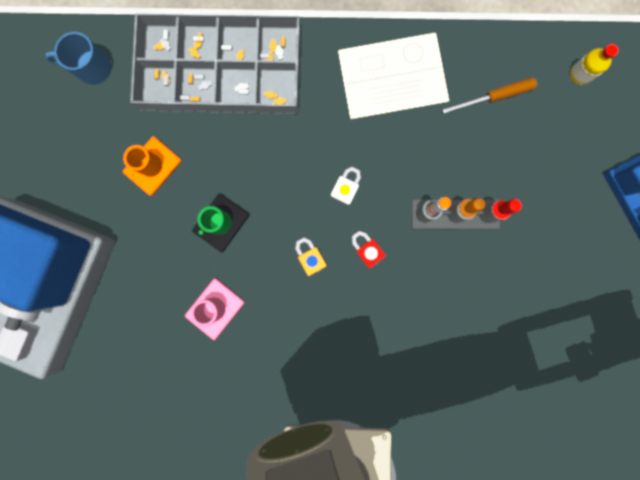

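View pics/side0.png

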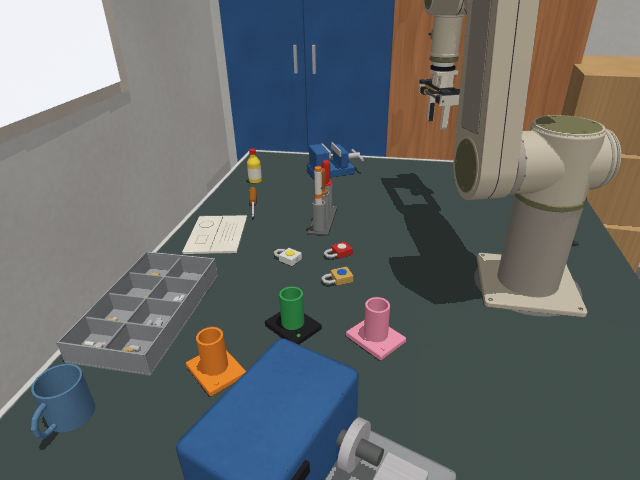

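Top view: the wand (orange cap near (444,203), white rod) is in the left tube, with amber (478,205) and red (510,207) drivers beside it. Brass lock with blue tag is at (312,261), green cup at (213,220). The side view agrees, with the cap near (319,170) and the cup near (291,305).

```bash
cat > h.py <<'E'
import numpy as np,cv2
from station import imaging
def cal(n,o=None):
    c=imaging.calibration(n);K=c["K"]
    if n!="wrist": E=np.linalg.inv(c["extrinsics"])
    else:
        from scipy.spatial.transform import Rotation as R
        T=np.eye(4);T[:3,:3]=R.from_euler("xyz",o["orientation"]).as_matrix();T[:3,3]=o["eef_pos"];E=T@c["mount"]
    return K,E
def ray(u,v,C):
    K,E=C;d=np.array([(u-K[0,2])/K[0,0],-(v-K[1,2])/K[1,1],-1]);return E[:3,3],E[:3,:3]@d
def plane(u,v,z,C):
    p,d=ray(u,v,C);return p+d*(z-p[2])/d[2]
def tri(r1,r2):
    (p,d),(q,e)=r1,r2;s,t=np.linalg.lstsq(np.c_[d,-e],q-p,rcond=None)[0];a,b=p+s*d,q+t*e;return (a+b)/2,np.linalg.norm(a-b)
def proj(P,C):
    K,E=C;c=np.linalg.inv(E)@np.r_[P,1];return K[0,0]*c[0]/-c[2]+K[0,2],-K[1,1]*c[1]/-c[2]+K[1,2]
def blobs(im,lo,hi,win=None,amin=15):
    h=cv2.cvtColor(im,cv2.COLOR_RGB2HSV);m=cv2.inRange(h,np.array(lo),np.array(hi))
    if win:
        w=np.zeros_like(m);x0,y0,x1,y1=win;w[y0:y1,x0:x1]=1;m*=w
    n,_,s,c=cv2.connectedComponentsWithStats(m);return [(c[i].round(1).tolist(),s[i].tolist()) for i in range(1,n) if s[i,4]>=amin],m
E
python3 - <<'E'
from h import *
T=cv2.imread("pics/top0.png")[...,::-1].copy();S=cv2.imread("pics/side0.png")[...,::-1].copy()
CT,CS=cal("top"),cal("side")
bt,_=blobs(T,(100,150,120),(125,255,255),(290,235,340,285));print("blue",bt)
bs,_=blobs(S,(100,150,100),(125,255,255),(325,262,360,285));print("blueS",bs)
print("tag",plane(*bt[0][0],.024,CT), tri(ray(*bt[0][0],CT),ray(*bs[0][0],CS)) if bs else'')
for nm,lo,hi,w in(("yellow",(22,150,150),(35,255,255),(325,170,365,210)),("white",(0,0,200),(180,60,255),(350,235,390,275))):
    b,_=blobs(T,lo,hi,w);print(nm,[(x,plane(*x[0],.024,CT).round(3)) for x in b])
b,_=blobs(T,(8,150,100),(20,255,255),(420,185,490,225),5);print("orangeT",b)
for x in b: print(plane(*x[0],.2,CT).round(4))
b,_=blobs(S,(8,150,100),(20,255,255),(300,160,335,240),5);print("orangeS",b)
def rim(im,w,zf,C):
    g,m=blobs(im,(55,100,25),(85,255,255),w);print(g)
    return m
rim(T,(185,190,260,255),0,CT);rim(S,(270,280,315,335),0,CS)
a=cv2.resize(T[180:270,190:340],None,fx=4,fy=4,interpolation=cv2.INTER_CUBIC)
b=cv2.resize(T[180:240,400:550],None,fx=4,fy=4,interpolation=cv2.INTER_CUBIC)
cv2.imwrite("pics/c1.png",np.vstack([a,b])[:,:,::-1])
# holder base
h,m=blobs(T,(0,0,60),(180,60,110),(405,190,510,235),50);print("holder",h)
E
```

```text
blue [([311.7, 260.8], [308, 257, 9, 9, 61])]
blueS [([341.3, 271.5], [337, 269, 9, 6, 40])]
tag [0.44652365 0.05903467 0.024     ] (array([0.4465153 , 0.05906211, 0.02340243]), np.float64(1.8379775836235633e-05))
yellow [(([344.3, 189.2], [340, 185, 10, 9, 69]), array([ 0.596, -0.004,  0.024]))]
white [(([355.0, 241.0], [353, 235, 6, 14, 45]), array([ 0.49 , -0.029,  0.024])), (([366.3, 237.1], [362, 235, 8, 6, 22]), array([ 0.498, -0.052,  0.024])), (([370.8, 252.8], [365, 247, 12, 12, 115]), array([ 0.466, -0.061,  0.024]))]
orangeT [([445.0, 202.3], [439, 197, 12, 11, 102]), ([471.4, 206.5], [460, 198, 25, 19, 352])]
[ 0.5514 -0.1722  0.2   ]
[ 0.5454 -0.2166  0.2   ]
orangeS [([321.6, 181.5], [315, 166, 13, 33, 154])]
[([213.3, 220.3], [197, 205, 35, 31, 840])]
[([291.4, 307.6], [279, 286, 25, 44, 955])]
holder [([454.2, 211.4], [405, 190, 105, 45, 2754])]
```

View pics/c1.png

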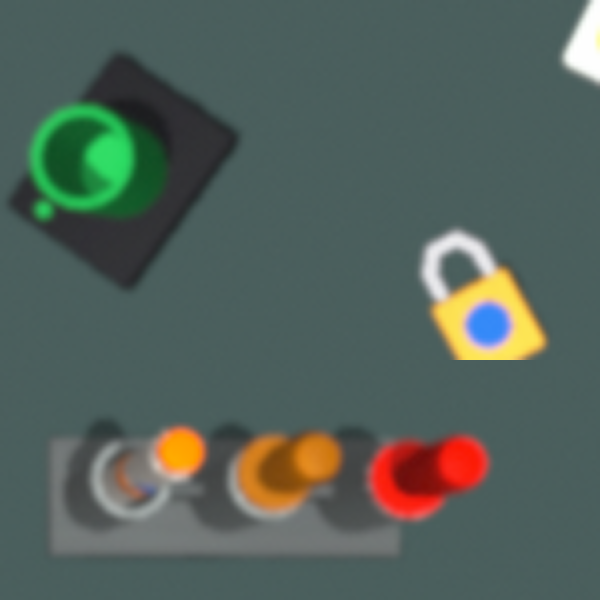

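Run:
```python
from h import *
CT,CS=cal("top"),cal("side")
print("cup rim",plane(210.5,219.25,.093,CT),"base",plane(221.2,222.75,.014,CT))
for n,x,y in(("wand",131,479),("amber",270,479),("red",408,480)):print(n,plane(400+x/4,180+(y-360)/4,.095,CT).round(4))
for z in(.195,.201):print("cap",plane(445.25,203,z,CT).round(4))
print("cap tri",tri(ray(445.25,203,CT),ray(319,170,CS)))
print("cup side reproj",proj([*plane(210.5,219.25,.093,CT)[:2],.093],CS))
o=__import__("station").monitor.get_obs();print(o["time"],o["eef_pos"])
S=cv2.imread("pics/side0.png");cv2.imwrite("pics/c2.png",np.hstack([cv2.resize(S[155:240,290:350],None,fx=6,fy=6,interpolation=2),cv2.resize(S[275:360,260:320],None,fx=6,fy=6,interpolation=2)]))
```

```text
cup rim [0.5209207  0.25338888 0.093     ] base [0.5205487  0.25106404 0.014     ]
wand [ 0.55   -0.1723  0.095 ]
amber [ 0.5517 -0.2381  0.095 ]
red [ 0.5529 -0.3031  0.095 ]
cap [ 0.5509 -0.1738  0.195 ]
cap [ 0.5501 -0.1724  0.201 ]
cap tri (array([ 0.5495242 , -0.17486134,  0.19133313]), np.float64(0.0036685809441838317))
cup side reproj (np.float64(291.1983033838027), np.float64(292.7484406091572))
0.1 [ 0.23229647 -0.55266208  0.21771017]
```

View pics/c2.png

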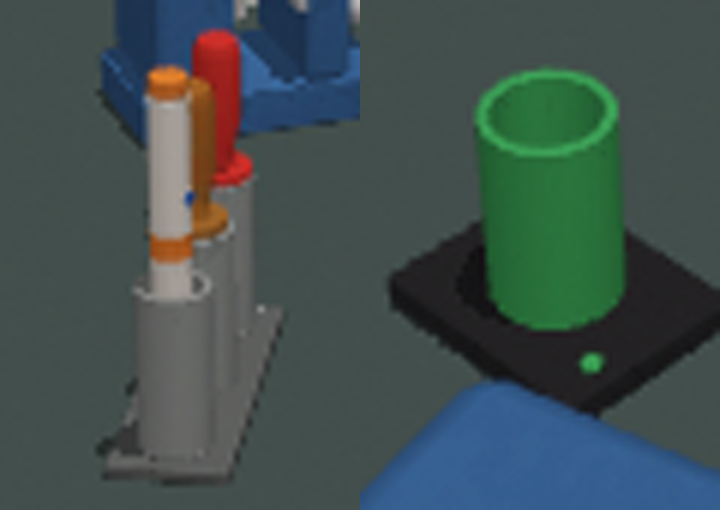

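Side crop: the wand stands upright in the near tube and the cup is clear. Both views agree within 3 mm: wand (0.550, −0.173), tag (0.4465, 0.059), cup (0.521, 0.253). I'll turn to yaw 0 first so that tool x = +X, y = −Y, z = −Z.

Request:
drive_tool:
  steps: "0 0 -0.3 -8.5 9.3; 0 0 -0.3 -8.5 9.3; 0 0 -0.3 -8.5 9.3; 0 0 -0.3 -8.5 9.3; 0 0 -0.3 -8.5 9.3; 0 0 -0.3 -8.5 9.3; 0 0 -0.3 -8.5 9.3; 0 0 -0.3 -7 9.3; 0 0 0 0 9.3"
  grip_force: 25

```text
time: 1.0
eef_pos: [0.2313, -0.5497, 0.2365]
orientation: [-3.13, 0.004, 0.011]
force: [0.9, -0.5, -0.1]
grip_width: 1.003
```

Request:
drive_tool:
  steps: "2.6 -3.1 0 0 9.3; 2.6 -3.1 0 0 9.3; 2.6 -3.1 0 0 9.3; 2.6 -3.1 0 0 9.3; 2.6 -3.1 0 0 9.3; 2.6 -3.1 0 0 9.3; 2.6 -3.1 0 0 9.3; 2.6 -3.1 0 0 9.3; 2.6 -3.1 0 0 9.3; 2.6 -3.1 0 0 9.3; 2.6 -3.1 0 0 9.3; 0 0 0 0 9.3"

```text
time: 2.2
eef_pos: [0.5286, -0.1976, 0.2329]
orientation: [-3.124, 0.009, -0.046]
force: [-0.1, -0.4, 0.1]
grip_width: 1.003
```

Request:
drive_tool:
  steps: "1.2 -1.2 0 -1.5 9.3; 1.0 -1.2 0 -1 9.3; 0 0 0 0 9.3; 0 0 0 0 9.3"

```text
time: 2.6
eef_pos: [0.5512, -0.1732, 0.2313]
orientation: [-3.124, 0.012, -0.009]
force: [0.3, -0.6, -0.6]
grip_width: 0.999
```

Run:
```python
from h import *
from station import monitor
o=monitor.get_obs();im=imaging.grab_frame("wrist");C=cal("wrist",o)
print(o["eef_pos"],o["orientation"])
cv2.imwrite("pics/w1.png",im[...,::-1])
print(proj([.550,-.173,.201],C)); b,_=blobs(im,(8,150,100),(20,255,255),None,60);print(b)
for x in b: print(plane(*x[0],.201,C).round(4))
```

```text
[ 0.5512044  -0.17319653  0.23125129] [-3.1239362   0.01206131 -0.0085523 ]
(np.float64(320.61951196031936), np.float64(268.0600686772722))
[([213.5, 5.5], [198, 0, 36, 17, 333]), ([322.3, 262.1], [308, 247, 30, 31, 744]), ([327.4, 294.7], [309, 283, 38, 29, 578]), ([323.2, 313.2], [316, 308, 15, 10, 83]), ([88.4, 342.9], [81, 310, 19, 65, 342]), ([556.7, 361.4], [549, 344, 14, 31, 147])]
[ 0.496  -0.0311  0.201 ]
[ 0.551  -0.1692  0.201 ]
[ 0.554  -0.1902  0.201 ]
[ 0.5514 -0.2026  0.201 ]
[ 0.3997 -0.2229  0.201 ]
[ 0.7011 -0.2363  0.201 ]
```

View pics/w1.png

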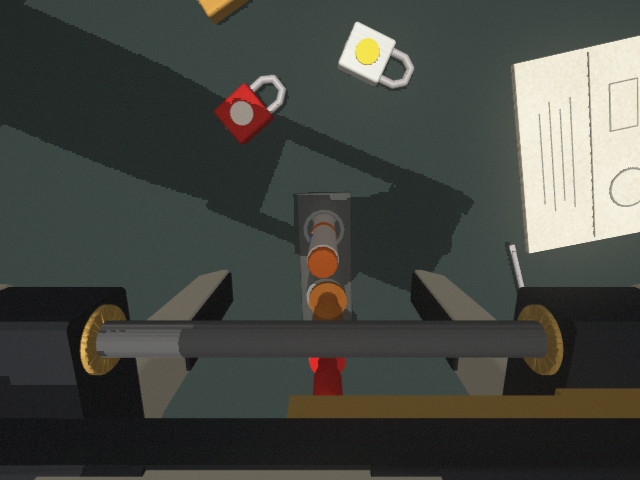

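Wrist view: the cap (322,262) is between the fingers, at (0.551, −0.170), and the wand's tube is clear of the drivers. Now descending.

Request:
drive_tool:
  steps: "0 0 1.5 0 9.3; 0 0 1.5 0 9.3; 0 0 1.5 0 9.3; 0 0 1.5 0 9.3; 0 0 1.5 0 9.3; 0 0 0.9 0 9.3; 0 0 0 0 9.3"

```text
time: 3.35
eef_pos: [0.5465, -0.1736, 0.137]
orientation: [-3.123, 0.016, -0.014]
force: [-0.2, 0.3, -0.6]
grip_width: 0.997
```

Request:
drive_tool:
  steps: "0.4 0 -0.9 0 9.3; 0 0 0 0 9.3; 0 0 0 0 1.5; 0 0 0 0 1.5; 0 0 0 0 1.5; 0 0 0 0 1.5; 0 0 0 0 1.5; 0 0 0 0 1.5"

```text
time: 4.15
eef_pos: [0.5532, -0.1746, 0.1502]
orientation: [-3.125, 0.011, -0.014]
force: [-0.4, -0.3, -1.3]
grip_width: 0.532
```

Request:
drive_tool:
  steps: "0 0 0 0 1.5; 0 0 0 0 1.5; 0 0 0 0 1.5; 0 0 0 0 1.5; 0 0 0 0 1.5; 0 0 0 0 1.5; 0 0 0 0 1.5; 0 0 0 0 1.5"

```text
time: 4.95
eef_pos: [0.5531, -0.1745, 0.1499]
orientation: [-3.125, 0.012, -0.014]
force: [0.1, -0.5, -0.2]
grip_width: 0.212
```

Gripped at about 19.7 mm opening. Lifting.

Request:
drive_tool:
  steps: "0 0 -0.5 0 1.5; 0 0 -1 0 1.5; 0 0 -1.3 0 1.5; 0 0 -1.3 0 1.5; 0 0 -1.3 0 1.5; 0 0 -1.3 0 1.5; 0 0 -1.3 0 1.5; 0 0 -1.3 0 1.5; 0 0 -1.3 0 1.5; 0 0 -1.3 0 1.5; 0 0 0 0 1.5; 0 0 0 0 1.5"

```text
time: 6.15
eef_pos: [0.5552, -0.177, 0.2823]
orientation: [-3.126, 0.008, -0.014]
force: [-0.1, 0.4, -0.5]
grip_width: 0.212
```

Request:
drive_tool:
  steps: "-0.5 -1 0 0 1.5; -1 -2.1 0 0 1.5; -1 -2.1 0 0 1.5; -1 -2.1 0 0 1.5; -1 -2.1 0 0 1.5; -1 -2.1 0 0 1.5; -1 -2.1 0 0 1.5; -1 -2.1 0 0 1.5; -1 -2.1 0 0 1.5; -1 -2.1 0 0 1.5; -0.5 -1 0 0 1.5; 0 0 0 0 1.5"

```text
time: 7.35
eef_pos: [0.4449, 0.0474, 0.2756]
orientation: [-3.121, 0.026, -0.013]
force: [0.4, -0.1, -0.5]
grip_width: 0.21
```

Run:
```python
from h import *
from station import monitor
o=monitor.get_obs();print(o["time"],o["eef_pos"],o["orientation"])
T=imaging.grab_frame("top");S=imaging.grab_frame("side")
cv2.imwrite("pics/t2.png",T[...,::-1]);cv2.imwrite("pics/s2.png",S[...,::-1])
u,v=map(int,proj([*o["eef_pos"][:2],.2],cal("side")));print(u,v)
a=cv2.resize(S[v-80:v+100,u-70:u+70],None,fx=3,fy=3,interpolation=2);cv2.imwrite("pics/s2c.png",a[...,::-1])
```

```text
7.35 [0.44494309 0.04743559 0.27557813] [-3.12058992  0.02649249 -0.01313256]
343 205
```

View pics/s2c.png

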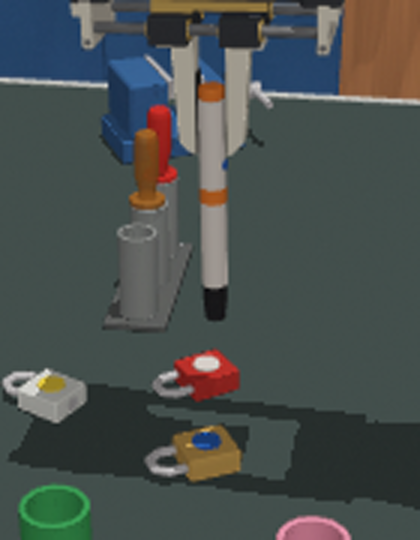

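Side crop: the wand hangs nearly plumb between the fingers, nose end near full-frame pixel (344.7,231.3), and the drivers are still in place. Next I'll check the nose position with the wrist camera.

Run:
```python
from h import *
from station import monitor
from scipy.spatial.transform import Rotation as R
o=monitor.get_obs();C=cal("wrist",o);W=imaging.grab_frame("wrist")
Rm=R.from_euler("xyz",o["orientation"]).as_matrix();n=o["eef_pos"]+Rm@[0,0,.139];print("pred nose",n,"side px",proj(n,cal("side")),"wrist px",proj(n,C))
print("tag wrist px",proj([.4465,.059,.024],C), blobs(W,(100,150,80),(125,255,255))[0])
cv2.imwrite("pics/w2.png",W[...,::-1])
```

```text
pred nose [0.44197494 0.04911164 0.13668367] side px (np.float64(344.1831295468048), np.float64(229.91828587305355)) wrist px (np.float64(321.7973210257772), np.float64(229.38781962751506))
tag wrist px (np.float64(327.6682768545926), np.float64(203.8643615987511)) [([327.2, 202.4], [319, 194, 18, 18, 258])]
```

View pics/w2.png

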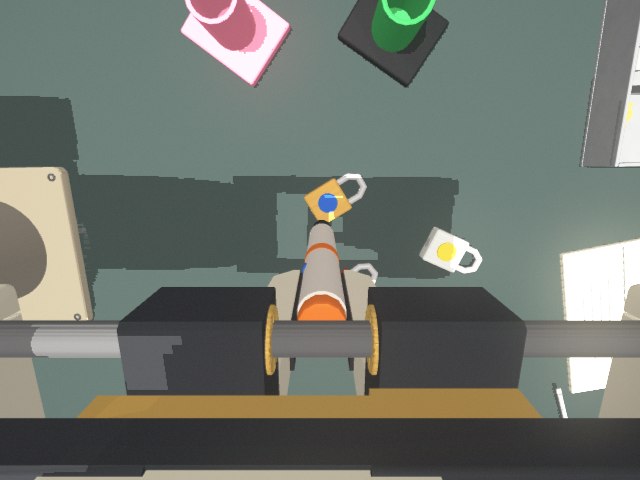

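Wrist view: the nose (321,226) and the tag (327,202) agree with the predictions to 2 px. I need the nose to move about +0.5 cm in X and +1 cm in Y, then go down.

Request:
drive_tool:
  steps: "0.5 -1 0 0 1.5; 0 0 0 0 1.5; 0.05 0 1 0 1.5; 0.05 0 1 0 1.5; 0.05 0 1 0 1.5; 0.05 0 1 0 1.5; 0.05 0 1 0 1.5; 0 0 1 0 1.5; 0 0 0 0 1.5; 0 0 0 0 1.5"

```text
time: 8.5
eef_pos: [0.4523, 0.0552, 0.2077]
orientation: [-3.122, 0.031, -0.019]
force: [-0.9, 0.2, -0.5]
grip_width: 0.21
```

Request:
drive_tool:
  steps: "-0.1 -0.2 0.6 0 1.5; 0 0 0.5 0 1.5; 0 0 0 0 1.5; 0 0 0 0 1.5; 0 0 0 0 1.5"

```text
time: 9.0
eef_pos: [0.4517, 0.0577, 0.1972]
orientation: [-3.122, 0.028, -0.019]
force: [-0.7, 0.1, -1.0]
grip_width: 0.209
```

Run:
```python
from h import *
from station import monitor
from scipy.spatial.transform import Rotation as R
o=monitor.get_obs();S=imaging.grab_frame("side");C=cal("side")
n=o["eef_pos"]+R.from_euler("xyz",o["orientation"]).as_matrix()@[0,0,.139];print("nose",n,"rel tag",n-[.4465,.059,.024],proj(n,C),proj([.4465,.059,.024],C))
cv2.imwrite("pics/s3.png",cv2.resize(S[190:310,290:390],None,fx=5,fy=5,interpolation=2)[...,::-1])
```

```text
nose [0.44782457 0.06057223 0.05830782] rel tag [0.00132457 0.00157223 0.03430782] (np.float64(340.76293874744664), np.float64(259.99441923022914)) (np.float64(341.3080152063348), np.float64(271.2878222127432))
```

View pics/s3.png

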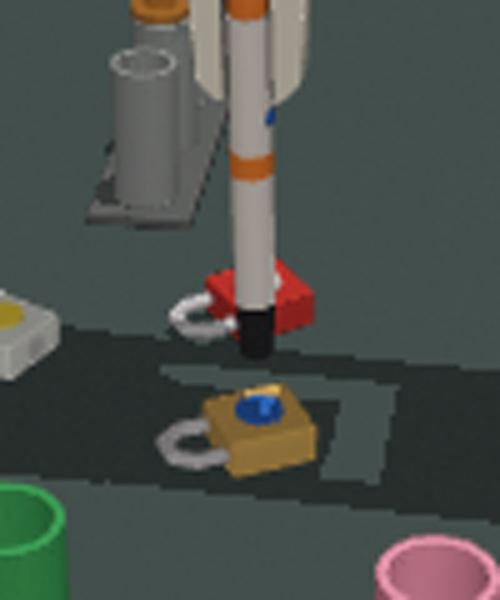

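Side crop: the nose end, near full-frame (341,260.4), matches the prediction (340.8,260.0). It is over the blue tag (341,271), 34 mm above it and within 2 mm sideways. Holding for two seconds.

Request:
drive_tool:
  steps: "0 0 0 0 1.5; 0 0 0 0 1.5; 0 0 0 0 1.5; 0 0 0 0 1.5; 0 0 0 0 1.5; 0 0 0 0 1.5; 0 0 0 0 1.5; 0 0 0 0 1.5; 0 0 0 0 1.5; 0 0 0 0 1.5; 0 0 0 0 1.5; 0 0 0 0 1.5"

```text
time: 10.25
eef_pos: [0.4521, 0.0577, 0.1979]
orientation: [-3.122, 0.027, -0.019]
force: [0.0, 0.0, -0.3]
grip_width: 0.212
```

Request:
drive_tool:
  steps: "0 0 0 0 1.5; 0 0 0 0 1.5; 0 0 0 0 1.5; 0 0 0 0 1.5; 0 0 0 0 1.5; 0 0 0 0 1.5; 0 0 0 0 1.5; 0 0 0 0 1.5; 0 0 0 0 1.5; 0 0 0 0 1.5; 0 0 0 0 1.5; 0 0 0 0 1.5"

```text
time: 11.45
eef_pos: [0.4522, 0.0577, 0.1979]
orientation: [-3.122, 0.027, -0.019]
force: [-0.6, -0.5, -0.9]
grip_width: 0.211
```

Request:
drive_tool:
  steps: "0 0 -0.7 0 1.5; 0 0 -1 0 1.5; 0 0 -1 0 1.5; 0 0 -1 0 1.5; 0 0 -1 0 1.5; 0 0 -1 0 1.5; 0 0 -1 0 1.5; 0 0 -1 0 1.5; 0 0 -0.7 0 1.5; 0 0 0 0 1.5; 0 0 0 0 1.5"

```text
time: 12.55
eef_pos: [0.4554, 0.0558, 0.2917]
orientation: [-3.122, 0.023, -0.019]
force: [-0.3, 0.1, -0.8]
grip_width: 0.212
```

Request:
drive_tool:
  steps: "0.3 -1 0 0 1.5; 0.7 -2 0 0 1.5; 0.7 -2 0 0 1.5; 0.7 -2 0 0 1.5; 0.7 -2 0 0 1.5; 0.7 -2 0 0 1.5; 0.7 -2 0 0 1.5; 0.7 -2 0 0 1.5; 0.7 -2 0 0 1.5; 0.3 -1 0 0 1.5; 0 0 0 0 1.5; 0 0 0 0 1.5"

```text
time: 13.75
eef_pos: [0.52, 0.2476, 0.284]
orientation: [-3.124, 0.037, -0.019]
force: [0.8, 0.1, -1.4]
grip_width: 0.209
```

Request:
drive_tool:
  steps: "0.6 -0.25 0 0 1.5; 0 0 0 0 1.5; 0.05 0 1 0 1.5; 0.05 0 1 0 1.5; 0.05 0 0.8 0 1.5; 0 0 0 0 1.5; 0 0 0 0 1.5"

```text
time: 14.45
eef_pos: [0.5265, 0.2475, 0.2525]
orientation: [-3.125, 0.038, -0.023]
force: [-0.6, 0.6, -1.2]
grip_width: 0.211
```

Run:
```python
from h import *
from station import monitor
from scipy.spatial.transform import Rotation as R
o=monitor.get_obs();S=imaging.grab_frame("side");C=cal("side");W=imaging.grab_frame("wrist");CW=cal("wrist",o)
n=o["eef_pos"]+R.from_euler("xyz",o["orientation"]).as_matrix()@[0,0,.139];print("nose",n,o["orientation"],"side",proj(n,C),"wrist",proj(n,CW),"rim wrist",proj([.5208,.2527,.093],CW),"side",proj([.5208,.2527,.093],C))
a=cv2.resize(S[210:330,240:340],None,fx=4,fy=4,interpolation=2);b=cv2.resize(W[140:260,271:371],None,fx=4,fy=4,interpolation=2)
cv2.imwrite("pics/s4.png",np.hstack([a,b])[...,::-1])
```

```text
nose [0.52130835 0.24992334 0.11365857] [-3.12513152  0.03783318 -0.0230313 ] side (np.float64(290.9409001906224), np.float64(283.70108798787163)) wrist (np.float64(321.7988200344911), np.float64(229.3817291343802)) rim wrist (np.float64(321.99102100501443), np.float64(222.42295511399556)) side (np.float64(291.33755213170326), np.float64(292.5562877425614))
```

View pics/s4.png

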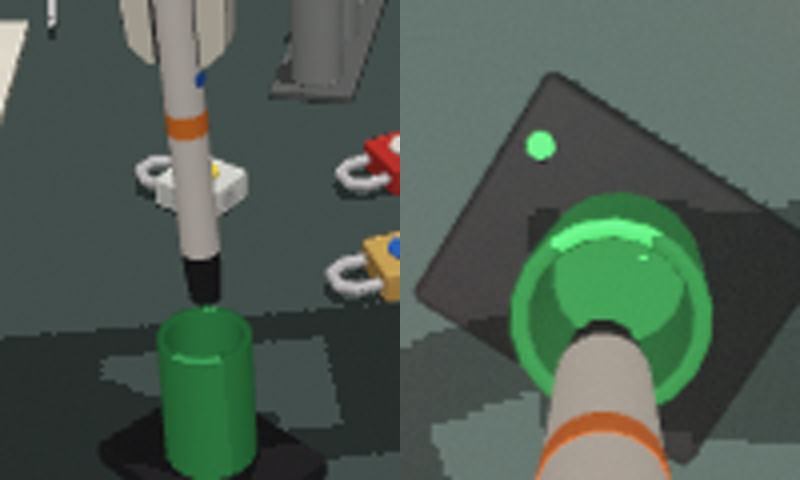

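Left (side): the nose (291,285) is centred over the cup rim (291,294). Right (wrist): the cup centre (324,220) is 2–3 mm further on in Y. I'll correct that and lower, adding a little X against the drift.

Request:
drive_tool:
  steps: "0.1 -0.25 0 0 1.5; 0 0 0 0 1.5; 0.04 0 1 0 1.5; 0.04 0 1 0 1.5; 0.04 0 1 0 1.5; 0.04 0 1 0 1.5; 0.04 0 1 0 1.5; 0.04 0 0.8 0 1.5; 0 0 0 0 1.5; 0 0 0 0 1.5"

```text
time: 15.55
eef_pos: [0.5276, 0.2514, 0.1888]
orientation: [-3.125, 0.039, -0.023]
force: [0.1, 0.3, -0.9]
grip_width: 0.209
```

Request:
drive_tool:
  steps: "0 0.1 0.8 0 1.5; 0 0 0.8 0 1.5; 0 0 0.5 0 1.5; 0 0 0.3 0 1.5; 0 0 0 0 1.5; 0 0 0 0 1.5"

```text
time: 16.15
eef_pos: [0.5272, 0.251, 0.1638]
orientation: [-3.125, 0.037, -0.023]
force: [-0.5, 0.4, -1.4]
grip_width: 0.208
```

Request:
drive_tool:
  steps: "0 0 0.3 0 1.5; 0 0 0.2 0 1.5; 0 0 0.1 0 1.5; 0 0 0 0 1.5; 0 0 0 0 1.5"

```text
time: 16.65
eef_pos: [0.5275, 0.2513, 0.1581]
orientation: [-3.124, 0.036, -0.023]
force: [-0.2, -0.0, -0.3]
grip_width: 0.211
```

Request:
drive_tool:
  steps: "0 0 0.2 0 1.5; 0 0 0 0 1.5; 0 0 0.1 0 1.5; 0 0 0 0 1.5"

```text
time: 17.05
eef_pos: [0.528, 0.2516, 0.1561]
orientation: [-3.123, 0.034, -0.023]
force: [-0.6, -0.6, -0.8]
grip_width: 0.209
```

Request:
drive_tool:
  steps: "0 0 0.2 0 1.5; 0 0 0 0 1.5; 0 0 0.2 0 1.5; 0 0 0 0 1.5"

```text
time: 17.45
eef_pos: [0.5299, 0.2526, 0.1561]
orientation: [-3.121, 0.028, -0.022]
force: [0.0, -0.5, -2.0]
grip_width: 0.212
```

Z has stopped falling and the force is rising, so the nose is on the floor. Releasing and retreating upward.

Request:
drive_tool:
  steps: "0 0 0 0 9.3; 0 0 0 0 9.3; 0 0 0 0 9.3; 0 0 0 0 9.3; 0 0 0 0 9.3; 0 0 0 0 9.3; 0 0 0 0 9.3; 0 0 0 0 9.3; 0 0 0 0 9.3; 0 0 0 0 9.3"

```text
time: 18.45
eef_pos: [0.5293, 0.2523, 0.1544]
orientation: [-3.122, 0.03, -0.022]
force: [-0.1, -0.2, 0.0]
grip_width: 0.985
```

Request:
drive_tool:
  steps: "0 0 -1 0 9.3; 0 0 -1.5 0 9.3; 0 0 -1.5 0 9.3; 0 0 -1.5 0 9.3; 0 0 -1.5 0 9.3; 0 0 -1.5 0 9.3; 0 0 -1.5 0 9.3; 0 0 -1.5 0 9.3; 0 0 0 0 9.3; 0 0 0 0 9.3; 0 0 0 0 9.3; 0 0 0 0 9.3"

```text
time: 19.65
eef_pos: [0.5338, 0.25, 0.2824]
orientation: [-3.12, 0.026, -0.023]
force: [-0.3, -1.2, -0.1]
grip_width: 1.002
```

Run:
```python
from h import *
from station import monitor
S=imaging.grab_frame("side");T=imaging.grab_frame("top");o=monitor.get_obs();print(o["time"],o["eef_pos"],o["grip_width"])
C=cal("side");print(blobs(S,(8,150,100),(20,255,255),(270,215,320,290),5)[0],proj([.5208,.2527,.207],C),proj([.5208,.2527,.123],C))
print(blobs(S,(100,150,100),(125,255,255),(325,262,360,285))[0])
cv2.imwrite("pics/s5.png",cv2.resize(S[140:350,240:370],None,fx=2.8,fy=2.8,interpolation=2)[...,::-1])
```

```text
19.75 [0.53370583 0.24992731 0.2822983 ] 1.0049995156725176
[([285.6, 248.5], [281, 245, 10, 8, 64]), ([287.7, 283.8], [283, 281, 10, 6, 42])] (np.float64(288.45215703891455), np.float64(245.78760785745126)) (np.float64(290.6132549700471), np.float64(280.81632804697176))
[([341.3, 271.5], [337, 269, 9, 6, 40])]
```

View pics/s5.png

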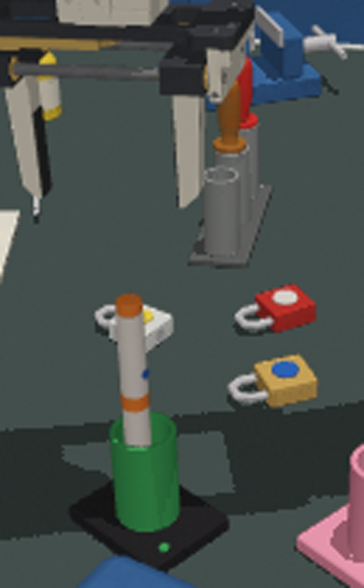

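Side crop: the wand stands in the cup with only a slight lean, and its cap (286,248) and band (288,284) are at the heights expected for a nose on the floor. The fingers are clear, and the locks and drivers are in place.

```bash
python3 -c "
from station import env;print(env.finish_job())"
```

```text
the job is handed in; nothing more can be done
None
```

I pulled the wand from the left tube and read the blue tag. I then lowered the wand to the bottom of the green cup, released it, and handed the job in at about 20 s of the 61 s allowed. The hand-in gives no verdict, so the results below are my own measurements.

- **Tag reading:** the nose was held still for about 2.4 s, roughly 34 mm above the tag and within about 2 mm sideways. The tool tilt was about 0.03 rad. I saw no sign of the wand touching the lock.
- **Placing:** lowering stopped at the expected floor height, with a light contact force of about 2 N, before I opened the fingers.
- **Last check (side view):** the wand stands in the cup with a slight lean. Its cap and band sit about 3 px off where an upright wand would show, consistent with the nose on the floor. The gripper is clear above it.
- **Other objects:** the brass lock's tag is at the same pixel as at the start. I checked the other two locks and both screwdrivers only by eye, and they looked unmoved.

No check failed. The only disagreements were 2–4 mm differences between camera views. I viewed 9 pictures.

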